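# Start and seat the lock screw of a microscope's isolation platform

## Task

The floating platform has to be locked before the microscope is moved: take the red lock screw from the blue rack and fit it in the empty lock well at the platform's front corner. Lower it straight down the deep well, feel gently for the start of the hidden thread without forcing or cross-threading it, then screw it in clockwise until its flange sits home on the steel rim, finger-tight: snug, but never over-tightened. Let go, and leave everything else as it is.

Things in the scene. Friction and masses are not known exactly. Their poses are not given: they have to be found in the camera images.
- lock_screw: red-headed steel lock screw, 104 mm long, about 160 g, hanging upright by its flange in one of the rack's holes. Origin at the tip, z up along the screw. From the tip: tapered pilot 13 mm wide, 6.5 mm long; coarse two-start right-hand thread 21 mm wide up to 21 mm; shank 14 mm wide; collar 22 mm wide from 54 to 70 mm; flange 44 mm wide from 70 to 74 mm; round knob 36 mm wide from 74 to 104 mm
- lock_screw_knob (a point): point on the lock screw's axis in its round ribbed knob (the part to grip), 91 mm above the tip. Clockwise seen from above screws it in, 15 mm deeper for each full turn. How the thread is turned about the axis is not known, and must be felt
- lock_screw_flange (a point): centre of the underside of the lock screw's flange, 70 mm above the tip
- lock_well: the empty dark steel lock block, 64 x 64 mm, fixed in one of the platform's two front corners (the other has its red screw fitted). Origin on the table under its well, z up. The well is a vertical bore 25 mm wide, mouth chamfered to 28 mm, 76 mm deep, with the matching thread hidden in its bottom 22 mm. Once started, the screw stands by itself when let go and does not turn back
- lock_well_rim (a point): centre of the well's mouth, 92 mm above the table, in the plane of its bright steel rim, the flange's seat. The screw first touches the thread with its flange 3 to 10 mm above it; turned backwards there it rises, then drops 7.5 mm each half turn. With the flange down, some 0.6 rad more take up the thread's play, then the torque rises steeply: 0.06 to 0.2 Nm is snug, over 0.25 Nm too tight
- platform: fixed vibration-isolation platform, 360 (x) x 400 (y) mm, breadboard top 90 mm above the table, with a black octagonal microscope stage on pillars on its far half, starting 170 mm behind the front edge and 168 mm high. Origin on the table under its centre, z up, x away from the robot
- locked_corner: fixed: the lock block in the other front corner, red screw fully home: flange on the rim, its knob reaching 126 mm above the table
- rack: fixed blue sheet rack, 70 (x) x 230 (y) mm, plate top 82 mm above the table, three 30 mm holes in a row along its y axis at -75, 0 and +75 mm, each holding one hanging thing. Origin on the table under its centre, z up. Fingers have most room when they close across the row, along the rack's x axis
- tray: fixed low white tray 110 x 200 x 22 mm with two objectives, on the other side of the platform from the rack. Origin under its centre
- black_screw: bystander: short screw with a black knob, hanging in the rack
- t_driver: bystander: hex driver with a yellow T-handle bar (70 mm long, across the rack's row), hanging in the rack; its top is 50 mm above the rack's plate
- objective_green: bystander: black microscope objective with a green band, 27 mm wide, 52 mm high, standing in the tray
- objective_blue: bystander: black microscope objective with a blue band, 27 mm wide, 46 mm high, standing in the tray
- oil_bottle: bystander: small amber bottle, 36 mm wide, 75 mm high, on the table
- slide_box: bystander: blue slide box 100 x 85 x 34 mm on the table
- objective_can: bystander: clear objective can with black cap, 44 mm wide, 70 mm high, on the table
Things that resemble listed ones, but are neither listed nor needed, are in the scene too. Of the things like the lock_screw, leave any that is green or turquoise; of the rest the smaller one is meant.

How it is judged:
By the outcome, as a careful person would: the job done as asked, in the order asked, and still so for the second after the job is handed in, with the robot touching nothing.
It also fails if it takes over 72 s, if anything falls off the work surface, if the arm or the gripper's body presses on something with over 40 N, if the wrist force passes 120 N, or if a joint passes its speed limit or range.

## Robot

A 6-joint arm with a two-finger parallel gripper is mounted at the origin on the work surface. World frame = base frame: x ahead of the robot, y to its left, z up, the work surface at z = 0. Lengths are in mm, angles in rad, forces in N, time in s.
With the tool pointing down it reaches from about 350 to 775 mm from the base axis. Payload 7.3 kg.
Tool frame: the origin (TCP) lies on the front face of the gripper's body, between the roots of the fingers; the fingertips stand 66 mm ahead of it and the grasp point (between the pads) lies hold_point_z ahead of it (hold_point_z is the distance from the TCP to the grasp point, in mm); z points along the fingers, y is the line along which they close (so a half turn about z gives the same grasp; the last joint's range is limited). The gripper opens to 92 mm and grips with 3 to 60 N. Pads are 19 mm wide; open, the fingers measure 130 mm over their backs; the gripper's body (75 mm by 190 mm) begins 47 mm behind the grasp point.
Start: joints at [-0.146, 0.342, 1.524, -0, 1.275, -0.146], TCP at [525.013, 0.02, 292.241] pointing down, gripper open.
Joint ranges: [-2.53, 2.53], [-0.77, 2.02], [0.04, 2.7], [-1, 4.14], [0.28, 2.66], [-3.11, 3.11]. Speed limits (rad/s): [2.57, 2.57, 3.14, 3.14, 3.14, 3.14].

## Interface

Orientations are given as a rotation vector (axis times angle).
In Python, from rig import sense, camera, sign_off, look_for, cut_out, tip_of, hold_point_z gives the robot as it stands.
- The arm moves only by the tool apply_moves, never from a script. Its argument "moves" is a list of rows, each a list of 5 numbers: the closure, from -1 (fully open) to 1 (shut), so that 0 is half open, then the shift along the tool's x, y, z in mm, then the turn about the tool's z in degrees. A call has 1 to 20 rows; each row shifts and turns the commanded pose from where the row before left it, along the tool's axes as they then stand; what a row does not reach is not made up. A row lasts 1/8 s, in which the tool goes at most 62.5 mm and 10.7 degrees, less where a joint would pass 70% of its speed; a pose out of reach is approached as far as the arm can. A call with a gripper value outside its range is refused whole. The fingers move at their own pace and stop on an object; "squeeze" is the grip in N (left out, the last holds). Time passes only in rows, so rows that do not move let the fingers close. It gives the time, the measured TCP pose, the force, the opening and the grip force at its end, in the units of the state.
- sense(): the state, without advancing time (a new reading comes with each control period).
- camera(name): name is "scene" or "side" or "wrist"; returns a dict with "img" (420x560x3 uint8, blue, green, red), "depth" (420x560 float32, mm along the optical axis (not along the pixel's ray), 0 where there is no reading), "fx", "fy", "cx", "cy" (pixels), "rvec" (rotation vector, rad) and "tvec" (3), from world to camera coordinates, as OpenCV has them. Camera axes: x right, y down, z forward; pixel columns grow to the right and rows downward; lengths in mm; the calibration is good to about 2 mm. A picture is of the moment at which its call begins.
- sign_off(): hands the job in; it is judged then, once.
Trained networks look in a picture, given as the dict that the camera call returned (one of the last four; its "shot" number tells which), for a name from the list of things; names that differ only in an ending like _2 or _b are one class to them, and where a whole thing is asked for, a point or a joint stands for the part that bears it (a point fixed in the world has none). Each returns a list of dicts, best first, with "p" (0 to 1); they miss things now and then, are a little off and sometimes report something else, mostly with a low value. They report only what shows in the picture. A call takes as long as a camera call. They do not tell look-alikes from the thing itself.
- look_for(picture, query): "xyz" ([x, y, z] in mm, in world coordinates, good to about 4 mm: the middle of the surface that is visible of it).
- cut_out(picture, query): "region" (420x560 bool, what is visible of it).
- tip_of(picture, query): "xyz" ([x, y, z] in mm, in world coordinates, good to about 4 mm: a listed point, or the origin of a listed thing).
The state is a dict: "clock": time; "joints": joint angles; "joint_vel": joint speeds; "joint_torque": joint torques, N m; "position": TCP position; "tool_rot": TCP orientation; "force": force on the tool from outside, world axes, zero at the start; "moment": the same for the moment, N m; "finger_gap": finger opening in mm; "gripper_force": force on a finger pad.
Only numpy, scipy, OpenCV 4.12 (cv2) and the standard library are available. Lean on these libraries where they do the work, as an engineer would, in place of code of your own. Each camera call takes 0.05 s, during which the arm holds its last target. There are 200 camera calls.

## Working session

There is one attempt and no reset: what is moved stays moved. The work goes in short steps, Python scripts to look and compute and a tool call to move; the robot and the scene stay as the last step left them, time stands still between calls to the robot, and variables do not carry over. Pictures are saved under pics/ and viewed, at most 10 in all, crops included, and the job is handed in when it is done.

Besides the shell and the picture viewer there is one more tool, called after "Request:" as name(argument=value, ...), one argument or row to a line, values as JSON. apply_moves: Moves the arm, as the interface text tells. Its arguments: {"type":"object","properties":{"moves":{"type":"array"},"squeeze":{"type":"number"}},"required":["moves"]}

```bash
mkdir -p pics; cat > h.py <<'E'
import numpy as np, cv2
from rig import *
from scipy.spatial.transform import Rotation as R
def cloud(p):
    v,u=np.mgrid[0:420,0:560]; z=p["depth"]
    c=np.stack([(u-p["cx"])/p["fx"]*z,(v-p["cy"])/p["fy"]*z,z],-1)
    M=R.from_rotvec(np.ravel(p["rvec"])).as_matrix()
    w=(c-np.ravel(p["tvec"]))@M
    w[z<=0]=np.nan
    return w
def proj(p,X):
    return cv2.projectPoints(np.array(X,float).reshape(-1,3),np.array(p["rvec"],float),np.array(p["tvec"],float),np.array([[p["fx"],0,p["cx"]],[0,p["fy"],p["cy"]],[0,0,1.]]),None)[0].reshape(-1,2)
E
python3 - <<'E'
from h import *
print(hold_point_z, sense())
for n in ("scene","side"):
    p=camera(n); cv2.imwrite(f"pics/{n}0.png",p["img"])
    for q in ("lock_screw","lock_screw_knob","lock_well","lock_well_rim","rack","locked_corner","platform"):
        for f in (look_for,tip_of):
            try: print(n,q,f.__name__,[(np.round(d["xyz"]).tolist(),round(d["p"],2)) for d in f(p,q)][:4])
            except Exception as e: print(q,e)
E
```

```text
46.699999999999996 {'clock': 0.0, 'joints': array([-1.46003787e-01,  3.42714445e-01,  1.52501810e+00, -2.26466962e-05,
        1.27543833e+00, -1.45994938e-01]), 'joint_vel': array([-0.00018297, -0.00129484,  0.00198853,  0.00048433,  0.00034994,
        0.00022522]), 'joint_torque': array([ 7.61924657e-04, -4.31245601e+01, -2.44219762e+01,  7.17750052e-02,
        5.59406646e-02, -1.04314388e-04]), 'position': array([5.24680891e+02, 6.16642865e-02, 2.91548822e+02]), 'tool_rot': array([-2.22055732e+00, -2.22055235e+00,  1.50599049e-03]), 'force': array([0.13120745, 0.05104627, 0.74556541]), 'moment': array([-0.02386834,  0.01042502,  0.03864292]), 'gripper_force': 0.0, 'finger_gap': 91.54039459756886}
scene lock_screw call [([422.0, 334.0, 116.0], 0.61), ([420.0, 453.0, 126.0], 0.6), ([349.0, 226.0, 128.0], 0.57), ([322.0, 327.0, 90.0], 0.5)]
scene lock_screw call [([336.0, 226.0, -2.0], 0.88), ([417.0, 458.0, 4.0], 0.68), ([314.0, 330.0, -1.0], 0.66), ([412.0, 336.0, 13.0], 0.52)]
scene lock_screw_knob call [([426.0, 453.0, 125.0], 0.87), ([419.0, 335.0, 113.0], 0.64), ([488.0, 337.
[... 1181 characters left out ...]
.48)]
side lock_screw_knob call [([416.0, 337.0, 102.0], 0.74), ([338.0, 227.0, 134.0], 0.62), ([315.0, 329.0, 91.0], 0.56), ([413.0, 453.0, 123.0], 0.51)]
side lock_well call [([432.0, 134.0, 91.0], 0.73)]
side lock_well call [([435.0, 136.0, -2.0], 0.7)]
side lock_well_rim call [([430.0, 134.0, 86.0], 0.68)]
side lock_well_rim call [([437.0, 137.0, 90.0], 0.62)]
side rack call [([506.0, 318.0, 81.0], 0.77)]
side rack call [([487.0, 337.0, 3.0], 0.86), ([410.0, 342.0, 80.0], 0.55)]
side locked_corner call [([470.0, -223.0, 91.0], 0.58)]
side locked_corner call [([472.0, -199.0, -0.0], 0.75)]
side platform call [([614.0, -103.0, 88.0], 0.91)]
side platform call [([600.0, -14.0, -2.0], 0.95)]
```

View pics/scene0.png

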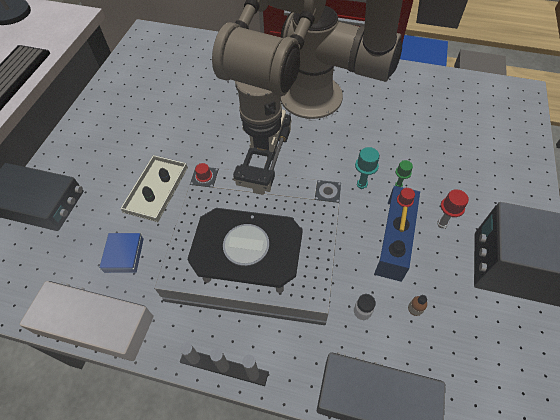

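View pics/side0.png

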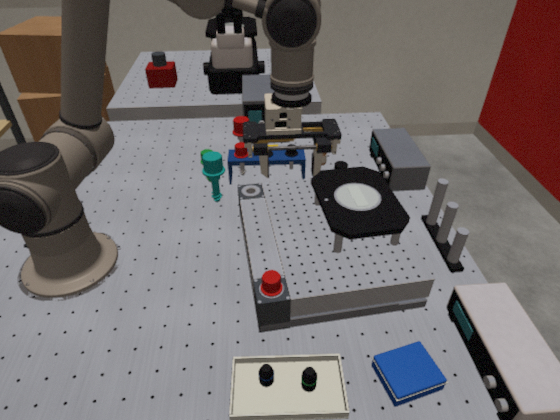

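The scene view shows the red rack screw at about (405,195) px, with a larger red decoy at (455,205) and turquoise and green ones to be left alone. The empty well is at (328,190). The networks put the screw at about (412,337) and the well at (437,139), and the rack's row runs along world x. I'll close along world y and look from above.

Request:
apply_moves(
  moves=[
    [-1,48,-16,0,0],
    [-1,48,-16,0,0],
    [-1,48,-16,0,-10],
    [-1,48,-16,0,-10],
    [-1,0,0,0,-10],
    [-1,0,0,0,-10],
    [-1,0,0,0,-10],
    [-1,0,0,0,-10],
    [-1,0,0,0,-10],
    [-1,0,0,0,-10],
    [-1,0,0,0,-10],
  ],
)

```text
clock: 2.88
position: [452.9, 188.5, 292.3]
tool_rot: [-0.009, 3.141, -0.0]
force: [0.4, 0.3, 0.2]
finger_gap: 91.3
gripper_force: 0.0
```

```bash
python3 - <<'E'
from h import *
s=sense(); print({k:np.round(s[k],3) for k in("clock","joints","position","tool_rot","force","moment")})
p=camera("wrist"); cv2.imwrite("pics/w1.png",p["img"])
for q in ("lock_screw","lock_screw_knob","rack"):
  for f in (look_for,tip_of): print(q,[(np.round(d["xyz"]).tolist(),round(d["p"],2)) for d in f(p,q)][:4])
E
```

```text
{'clock': np.float64(2.875), 'joints': array([ 0.238,  0.279,  1.615, -0.   ,  1.247, -1.338]), 'position': array([452.915, 188.51 , 292.259]), 'tool_rot': array([-0.009,  3.141, -0.   ]), 'force': array([0.387, 0.284, 0.199]), 'moment': array([ 0.191, -0.011,  0.002])}
lock_screw [([415.0, 330.0, 116.0], 0.92), ([340.0, 224.0, 153.0], 0.88), ([419.0, 440.0, 103.0], 0.76), ([315.0, 321.0, 103.0], 0.56)]
lock_screw [([416.0, 459.0, -1.0], 0.84), ([312.0, 326.0, 1.0], 0.67), ([336.0, 227.0, 2.0], 0.56), ([413.0, 337.0, 11.0], 0.55)]
lock_screw_knob [([409.0, 331.0, 116.0], 0.98), ([416.0, 435.0, 99.0], 0.9), ([317.0, 316.0, 104.0], 0.89), ([341.0, 224.0, 146.0], 0.68)]
lock_screw_knob [([335.0, 228.0, 130.0], 0.93), ([410.0, 337.0, 102.0], 0.76), ([312.0, 324.0, 91.0], 0.62)]
rack [([440.0, 329.0, 82.0], 0.9)]
rack [([486.0, 339.0, 1.0], 0.93)]
```

View pics/w1.png

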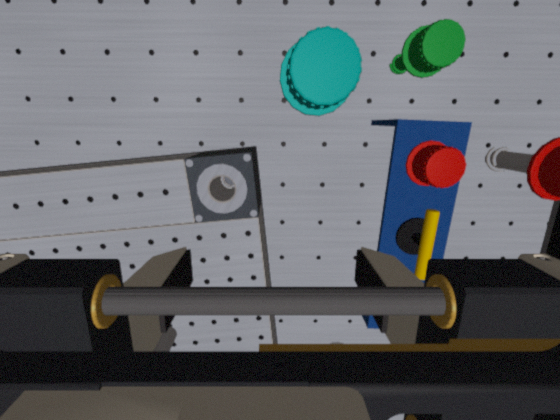

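The wrist view shows the red rack screw at (437,165) px and the open well at (222,188). I'll fit both centres from depth.

```bash
cat >> h.py <<'E'
def top(w,m,zlo,zhi):
    k=m&(w[...,2]>zlo)&(w[...,2]<zhi); P=w[k][:,:2].astype(np.float32)
    return cv2.minEnclosingCircle(P),np.median(w[k][:,2]),len(P)
def near(w,x,y,r): return np.hypot(w[...,0]-x,w[...,1]-y)<r
E
python3 - <<'E'
from h import *
p=camera("wrist"); w=cloud(p); b,g,r=[p["img"][...,i].astype(int) for i in range(3)]
red=(r>110)&(g<70)
m=red&near(w,412,337,40)
print("z hist",np.percentile(w[m][:,2],[5,50,90,99]))
print("knob",top(w,m,112,120))
# hough-free: rim bright annulus
m=near(w,437,139,45)&(w[...,2]>85)&(w[...,2]<97)
br=(r+g+b)/3
print("rimz",np.median(w[m][:,2]))
for t in (120,140,160):
    k=m&(br>t)&near(w,437,139,26); print(t,top(w,k,85,97), cv2.fitEllipse(w[k][:,:2].astype(np.float32)) if k.sum()>5 else 0)
k=m&(br<90); print("block",cv2.minAreaRect(w[k][:,:2].astype(np.float32)))
bl=(b>r+40)&(abs(w[...,2]-82)<4)&near(w,487,337,130); print("rack",cv2.minAreaRect(w[bl][:,:2].astype(np.float32)))
c=p["img"][130:250,150:300]; cv2.imwrite("pics/c1.png",cv2.resize(c,None,fx=4,fy=4))
E
```

```text
z hist [ 84.88013501 115.26592222 116.38655207 117.07961821]
knob (((412.979248046875, 339.05517578125), 18.174097061157227), np.float64(115.56124050795324), 1278)
rimz 89.88857632744235
120 (((437.9176330566406, 138.8916015625), 24.480628967285156), np.float64(91.46388750997704), 1374) ((437.8289794921875, 139.2090606689453), (40.43251419067383, 40.651241302490234), 152.6171875)
140 (((437.6988525390625, 139.137451171875), 23.73346710205078), np.float64(91.52337985241682), 1140) ((437.77606201171875, 139.1678924560547), (39.83708572387695, 40.07608413696289), 136.36111450195312)
160 (((0.0, 0.0), 0.0), np.float64(nan), 0) 0
block ((437.8485412597656, 139.3565216064453), (63.337100982666016, 64.12745666503906), 5.764185428619385)
rack ((488.42626953125, 336.9200134277344), (70.8778305053711, 229.91477966308594), 88.17122650146484)
  return _methods._mean(a, axis=axis, dtype=dtype,
  ret = ret.dtype.type(ret / rcount)
```

View pics/c1.png

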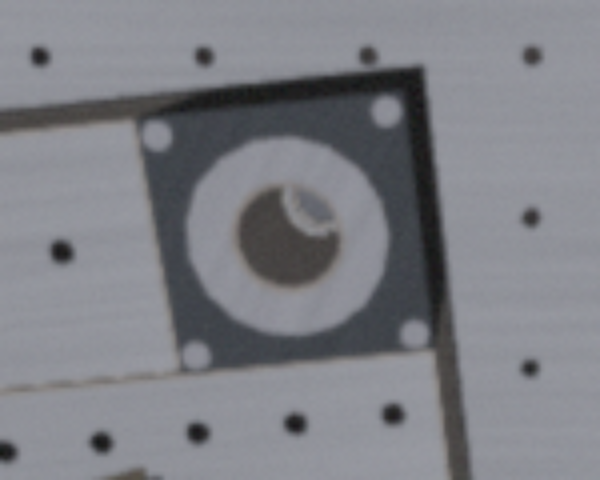

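Both fits agree with the sizes given: knob at (413,339), top at 116, and well at (437.8,139.2), rim at 91.5. Moving over and descending to grip.

Request:
apply_moves(
  moves=[
    [-0.5,10,37,0,0],
    [-0.5,10,38,0,0],
    [-0.5,10,38,0,0],
    [-0.5,10,37.5,0,0],
    [-0.5,0,0,25,0],
    [-0.5,0,0,25,0],
    [-0.5,0,0,25,0],
    [-0.5,0,0,25,0],
    [-0.5,0,0,0,0],
  ],
  squeeze=25,
)

```text
clock: 4.4
position: [412.1, 338.5, 190.7]
tool_rot: [-0.001, -3.138, 0.003]
force: [0.1, -0.3, 0.4]
finger_gap: 68.6
gripper_force: 0.0
```

```bash
python3 - <<'E'
from h import *
s=sense(); print({k:np.round(s[k],3) for k in("clock","joints","position","tool_rot","force","moment","finger_gap")})
p=camera("wrist"); w=cloud(p); b,g,r=[p["img"][...,i].astype(int) for i in range(3)]
m=(r>110)&(g<70)&near(w,412,337,40); print(top(w,m,112,120))
E
```

```text
{'clock': np.float64(4.4), 'joints': array([ 0.544,  0.462,  1.642, -0.   ,  1.042, -1.026]), 'position': array([412.13 , 338.512, 190.67 ]), 'tool_rot': array([-1.000e-03, -3.138e+00,  3.000e-03]), 'force': array([ 0.105, -0.26 ,  0.383]), 'moment': array([ 0.056, -0.025,  0.027]), 'finger_gap': np.float64(68.569)}
(((413.0534973144531, 339.317626953125), 18.32225227355957), np.float64(115.4399213681331), 2600)
```

Request:
apply_moves(
  moves=[
    [-0.5,-1,0.8,12,0],
    [-0.5,0,0,12,0],
    [-0.5,0,0,11,0],
    [-0.5,0,0,0,0],
    [1,0,0,0,0],
    [1,0,0,0,0],
    [1,0,0,0,0],
    [1,0,0,0,0],
    [1,0,0,0,0],
    [1,0,0,0,0],
  ],
  squeeze=25,
)

```text
clock: 5.7
position: [414.0, 339.8, 157.5]
tool_rot: [-0.0, 3.141, -0.0]
force: [0.1, -0.7, 3.7]
finger_gap: 35.2
gripper_force: 25.0
```

Request:
apply_moves(
  moves=[
    [1,0,0,-10,0],
    [1,0,0,-20,0],
    [1,0,0,-20,0],
    [1,0,0,-25,0],
    [1,0,0,-25,0],
    [1,0,0,-10,0],
    [1,0,0,0,0],
  ],
)

```text
clock: 6.58
position: [414.0, 339.9, 267.6]
tool_rot: [-0.0, 3.141, 0.001]
force: [-0.3, -0.3, -2.4]
finger_gap: 35.2
gripper_force: 25.0
```

```bash
python3 - <<'E'
from h import *
s=sense(); print({k:np.round(s[k],3) for k in("clock","joints","position","tool_rot","force","moment","finger_gap")})
for n in ("wrist","side","scene"):
    p=camera(n); w=cloud(p); b,g,r=[p["img"][...,i].astype(int) for i in range(3)]
    x,y,z=s["position"]
    m=(r>110)&(g<70)&near(w,x,y,30)&(w[...,2]>160); print(n,top(w,m,160,260),np.percentile(w[m][:,2],[2,98]) if m.any() else 0)
    if n=="side":
        u,v=proj(p,[x,y,z-110])[0].astype(int); print(u,v)
        cv2.imwrite("pics/s2.png",cv2.resize(p["img"][max(0,v-70):v+70,max(0,u-90):u+90],None,fx=4,fy=4))
E
```

```text
{'clock': np.float64(6.575), 'joints': array([ 0.544,  0.382,  1.535,  0.   ,  1.224, -1.026]), 'position': array([413.965, 339.902, 267.558]), 'tool_rot': array([-0.000e+00,  3.141e+00,  1.000e-03]), 'force': array([-0.269, -0.279, -2.438]), 'moment': array([ 0.101, -0.041,  0.019]), 'finger_gap': np.float64(35.182)}
wrist (((406.7408447265625, 340.57684326171875), 20.526586532592773), np.float64(225.11521466964848), 3065) [194.37387338 226.57683   ]
side (((411.6817932128906, 334.2145690917969), 18.76079750061035), np.float64(194.66425066316617), 42) [192.12163254 224.64889228]
240 130
scene (((415.9507751464844, 340.6172180175781), 20.407529830932617), np.float64(223.40731221962062), 162) [191.69564846 226.41728217]
```

View pics/s2.png

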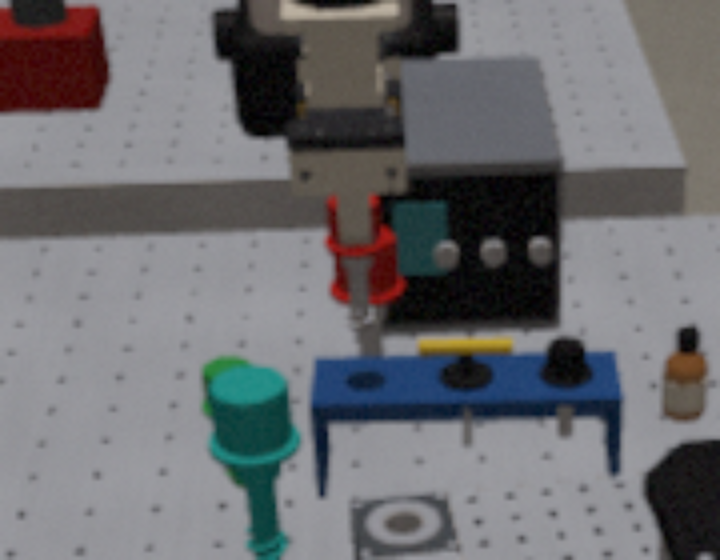

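Screw is held upright and clear of the rack. Next to the well; I'll turn +100° so joint 6 has room both ways.

Request:
apply_moves(
  moves=[
    [1,-4,-33.5,0,0],
    [1,-4,-33.5,0,0],
    [1,-4,-33.5,0,0],
    [1,-4,-33.5,0,0],
    [1,-4,-33.5,0,0],
    [1,-4,-33.2,0,0],
    [1,0,0,0,10],
    [1,0,0,0,10],
    [1,0,0,0,10],
    [1,0,0,0,10],
    [1,0,0,0,10],
    [1,0,0,0,10],
    [1,0,0,0,10],
    [1,0,0,0,10],
    [1,0,0,0,10],
    [1,0,0,0,0],
  ],
)

```text
clock: 8.72
position: [437.6, 139.1, 266.5]
tool_rot: [-2.219, -2.223, 0.002]
force: [0.4, -0.8, -1.2]
finger_gap: 35.4
gripper_force: 25.0
```

```bash
python3 - <<'E'
from h import *
s=sense(); print({k:np.round(s[k],3) for k in("clock","joints","position","tool_rot","force","moment","finger_gap")})
x,y,z=s["position"]; ims=[]
for n in ("scene","side"):
    p=camera(n); w=cloud(p)
    for q in ("lock_screw_knob","lock_screw_flange","lock_screw"): print(n,q,[(np.round(d["xyz"]).tolist(),round(d["p"],2)) for d in tip_of(p,q) if np.hypot(*(np.array(d["xyz"])[:2]-[x,y]))<50])
    im=p["img"].copy()
    a,b=proj(p,[[x,y,120],[437.8,139.2,92]])
    S=8; ua,va=a.astype(int); cr=cv2.resize(im[va-40:va+35,ua-24:ua+24],None,fx=S,fy=S)
    for X,c in (([x,y,120],(0,255,0)),([x,y,190],(0,255,0)),([437.8,139.2,92],(255,0,255))):
        u,v=(proj(p,X)[0]-[ua-24,va-40]+.5)*S; cv2.drawMarker(cr,(int(u),int(v)),c,0,20,1)
    ims.append(cr)
cv2.imwrite("pics/a3.png",np.hstack(ims))
E
```

```text
{'clock': np.float64(8.725), 'joints': array([ 0.141,  0.247,  1.735, -0.   ,  1.16 ,  0.139]), 'position': array([437.623, 139.059, 266.487]), 'tool_rot': array([-2.219e+00, -2.223e+00,  2.000e-03]), 'force': array([ 0.375, -0.766, -1.207]), 'moment': array([-0.087, -0.011,  0.01 ]), 'finger_gap': np.float64(35.381)}
scene lock_screw_knob []
scene lock_screw_flange []
scene lock_screw [([434.0, 140.0, 122.0], 0.61)]
side lock_screw_knob [([440.0, 141.0, 209.0], 0.71)]
side lock_screw_flange [([437.0, 143.0, 190.0], 0.57)]
side lock_screw [([439.0, 142.0, 120.0], 0.63)]
```

View pics/a3.png

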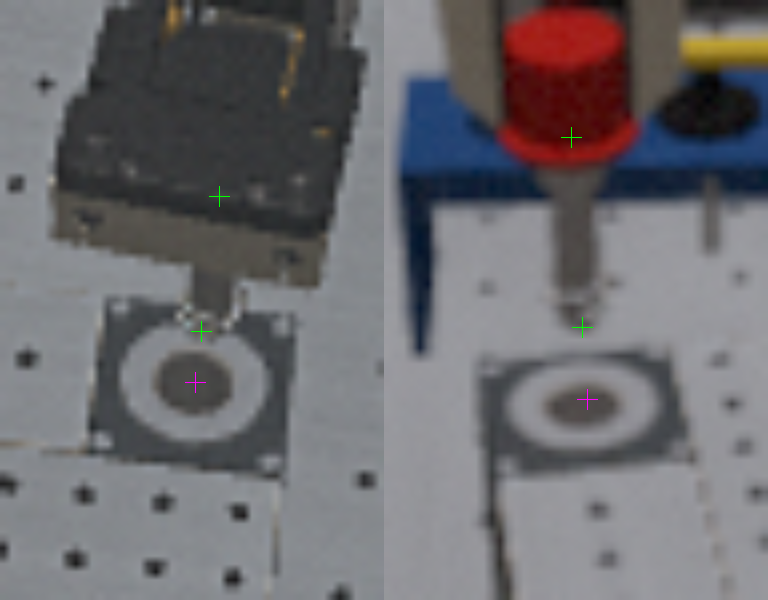

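Side view: the tip is over the bore. Scene view: the tip at about (210,335) sits roughly 3 mm to +y of the tool axis. I'll measure the knob and flange in the tool frame with the wrist camera.

```bash
python3 - <<'E'
from h import *
s=sense(); T=R.from_rotvec(s["tool_rot"]).as_matrix()
p=camera("wrist"); w=cloud(p); t=(w-s["position"])@T
b,g,r=[p["img"][...,i].astype(int) for i in range(3)]
m=(r>90)&(g<70)&(np.hypot(t[...,0],t[...,1])<40)&(t[...,2]>20)&(t[...,2]<90)
P=t[m]; print(len(P))
h=np.histogram(P[:,2],bins=np.arange(30,90,2)); print(dict(zip(h[1].tolist(),h[0].tolist())))
for lo,hi in ((35,46),(46,56),(56,66),(68,80)):
    q=P[(P[:,2]>lo)&(P[:,2]<hi)]
    if len(q)>5: print(lo,hi,len(q),np.percentile(q[:,0],[1,99]).round(1),np.percentile(q[:,1],[1,99]).round(1))
for n in ("scene","side"):
    p=camera(n); q=np.array(proj(p,s["position"]-[0,0,145]))[0]; print(n,q, proj(p,s["position"]-[-3,0,145])[0]-q,proj(p,s["position"]-[0,-3,145])[0]-q)
E
```

```text
3173
{30: 0, 32: 0, 34: 0, 36: 0, 38: 0, 40: 928, 42: 1245, 44: 140, 46: 38, 48: 10, 50: 5, 52: 2, 54: 0, 56: 0, 58: 1, 60: 2, 62: 6, 64: 13, 66: 20, 68: 43, 70: 306, 72: 391, 74: 23, 76: 0, 78: 0, 80: 0, 82: 0, 84: 0, 86: 0}
35 46 2313 [ 0.7 19.4] [-16.3  17.1]
46 56 55 [ 6. 20.] [-17.1  17.6]
56 66 22 [ 8.  18.4] [-19.1  17.7]
68 80 763 [ 7.  23.5] [-19.2  19.7]
scene [328.78920335 183.55405207] [-0.22595419  0.92216793] [1.15041342 0.229365  ]
side [250.40723059 179.72360008] [ 1.17752304 -0.05249012] [-0.02354488 -0.65490281]
```

The screw axis sits about 2 mm along tool +x with no tilt, so I'll shift −2 and start down.

Request:
apply_moves(
  moves=[
    [1,-2,0,8,0],
    [1,0,0,10,0],
    [1,0,0,8,0],
    [1,0,0,4,0],
    [1,0,0,4,0],
    [1,0,0,4,0],
    [1,0,0,0,0],
  ],
)

```text
clock: 10.15
position: [437.8, 137.1, 229.0]
tool_rot: [-2.221, -2.221, 0.0]
force: [-0.1, 0.5, -1.8]
finger_gap: 35.3
gripper_force: 25.0
```

```bash
cat > st.py <<'E'
from h import *
s=sense(); print({k:np.round(s[k],2).tolist() for k in("clock","joints","position","tool_rot","force","moment","finger_gap")})
E
python3 st.py; python3 - <<'E'
from h import *
s=sense();x,y,z=s["position"]; ims=[]
for n in ("scene","side"):
    p=camera(n); S=8; ua,va=proj(p,[437.8,139.2,92])[0].astype(int); ims.append(cv2.resize(p["img"][va-40:va+35,ua-24:ua+24],None,fx=S,fy=S))
cv2.imwrite("pics/a4.png",np.hstack(ims))
E
```

```text
{'clock': 10.15, 'joints': [0.14, 0.29, 1.79, -0.0, 1.06, 0.14], 'position': [437.83, 137.12, 229.02], 'tool_rot': [-2.22, -2.22, 0.0], 'force': [-0.12, 0.52, -1.81], 'moment': [-0.02, -0.02, 0.01], 'finger_gap': 35.34}
```

View pics/a4.png

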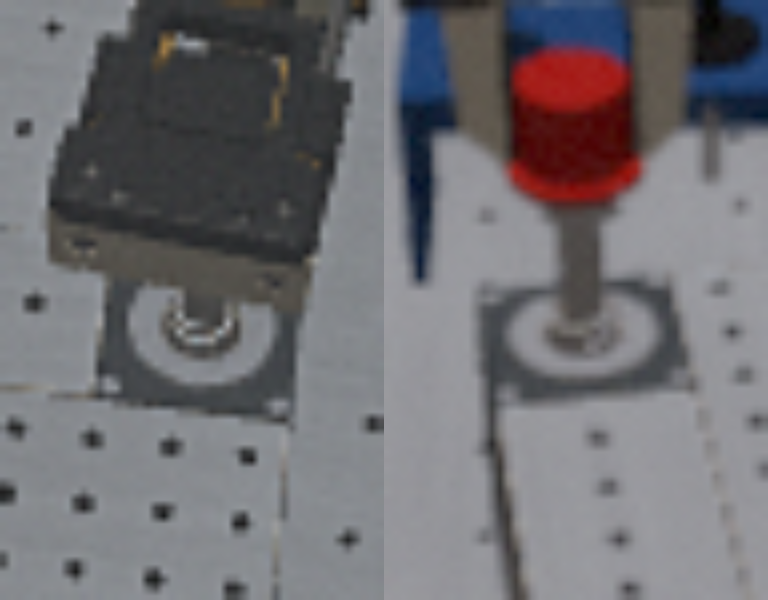

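The pilot and thread are inside the mouth, centred, with no contact. Lowering further.

Request:
apply_moves(
  moves=[
    [1,0,0,8,0],
    [1,0,0,8,0],
    [1,0,0,8,0],
    [1,0,0,8,0],
    [1,0,0,6,0],
    [1,0,0,5,0],
    [1,0,0,2,0],
    [1,0,0,0,0],
  ],
)

```text
clock: 11.25
position: [438.0, 137.1, 184.2]
tool_rot: [2.221, 2.221, 0.0]
force: [0.1, 1.5, -1.4]
finger_gap: 35.5
gripper_force: 25.0
```

```bash
python3 st.py
```

```text
{'clock': 11.25, 'joints': [0.14, 0.35, 1.85, -0.0, 0.94, 0.14], 'position': [437.97, 137.11, 184.2], 'tool_rot': [2.22, 2.22, 0.0], 'force': [0.09, 1.52, -1.36], 'moment': [-0.0, 0.02, 0.03], 'finger_gap': 35.51}
```

Request:
apply_moves(
  moves=[
    [1,0,0,2,0],
    [1,0,0,2,0],
    [1,0,0,2,0],
    [1,0,0,0,0],
  ],
)

```text
clock: 11.75
position: [437.8, 137.1, 178.1]
tool_rot: [-2.221, -2.221, 0.0]
force: [-0.3, 0.1, -0.7]
finger_gap: 35.4
gripper_force: 25.0
```

Request:
apply_moves(
  moves=[
    [1,0,0,1,0],
    [1,0,0,0,0],
  ],
)

```text
clock: 12.0
position: [437.9, 137.1, 177.2]
tool_rot: [2.221, 2.221, 0.0]
force: [-0.5, 0.2, -1.4]
finger_gap: 35.3
gripper_force: 25.0
```

Request:
apply_moves(
  moves=[
    [1,0,0,1,0],
    [1,0,0,0,0],
  ],
)

```text
clock: 12.25
position: [437.9, 137.1, 176.2]
tool_rot: [-2.221, -2.221, 0.0]
force: [0.7, 0.3, -2.1]
finger_gap: 35.4
gripper_force: 25.0
```

Request:
apply_moves(
  moves=[
    [1,0,0,1,0],
    [1,0,0,0,0],
  ],
)

```text
clock: 12.5
position: [437.9, 137.1, 175.2]
tool_rot: [2.221, 2.221, -0.0]
force: [-0.7, 0.2, -1.9]
finger_gap: 35.1
gripper_force: 25.0
```

Request:
apply_moves(
  moves=[
    [1,0,0,0.7,0],
    [1,0,0,0,0],
  ],
)

```text
clock: 12.75
position: [437.9, 137.1, 174.5]
tool_rot: [2.221, 2.221, -0.0]
force: [-0.1, -0.4, -1.4]
finger_gap: 35.3
gripper_force: 25.0
```

Request:
apply_moves(
  moves=[
    [1,0,0,0.7,0],
    [1,0,0,0,0],
  ],
)

```text
clock: 13.0
position: [437.9, 137.1, 173.8]
tool_rot: [2.221, 2.221, -0.0]
force: [-0.3, -0.0, -1.3]
finger_gap: 35.4
gripper_force: 25.0
```

Request:
apply_moves(
  moves=[
    [1,0,0,0.7,0],
    [1,0,0,0,0],
  ],
)

```text
clock: 13.25
position: [438.0, 137.1, 173.2]
tool_rot: [2.221, 2.221, 0.0]
force: [0.4, -0.2, -0.6]
finger_gap: 35.4
gripper_force: 25.0
```

Request:
apply_moves(
  moves=[
    [1,0,0,0.7,0],
    [1,0,0,0,0],
  ],
)

```text
clock: 13.5
position: [438.0, 137.2, 173.0]
tool_rot: [2.221, 2.221, 0.001]
force: [-0.7, 0.4, 5.2]
finger_gap: 35.9
gripper_force: 25.0
```

Request:
apply_moves(
  moves=[
    [1,0,0,0.5,0],
    [1,0,0,0,0],
  ],
)

```text
clock: 13.75
position: [438.1, 137.3, 172.9]
tool_rot: [2.221, 2.221, 0.002]
force: [-2.3, -0.3, 9.9]
finger_gap: 35.6
gripper_force: 25.0
```

Contact at TCP z≈173.2, so the flange is about 5.7 mm up, within 3–10. I'll ease off and turn backwards, rising with the ramp and compensating the axis offset.

Request:
apply_moves(
  moves=[
    [1,0,0,-0.4,0],
    [1,0,0.35,-0.4,-10],
    [1,0,0.35,-0.4,-10],
  ],
)

```text
clock: 14.12
position: [438.5, 137.0, 173.6]
tool_rot: [1.794, 2.578, -0.0]
force: [-1.1, -2.0, 4.3]
finger_gap: 35.6
gripper_force: 25.0
```

Request:
apply_moves(
  moves=[
    [1,0,0.35,-0.4,-10],
    [1,0,0.35,-0.4,-10],
  ],
)

```text
clock: 14.38
position: [439.1, 137.1, 174.3]
tool_rot: [1.319, 2.851, -0.001]
force: [-2.1, -3.2, 3.5]
finger_gap: 35.1
gripper_force: 25.0
```

```bash
python3 st.py
```

```text
{'clock': 14.38, 'joints': [0.14, 0.37, 1.86, -0.0, 0.91, -0.57], 'position': [439.1, 137.09, 174.3], 'tool_rot': [1.32, 2.85, -0.0], 'force': [-2.05, -3.16, 3.54], 'moment': [-0.59, 0.41, -0.08], 'finger_gap': 35.13}
```

Request:
apply_moves(
  moves=[
    [1,0,0.3,-0.4,-10],
    [1,0,0.3,-0.4,-10],
  ],
)

```text
clock: 14.62
position: [439.6, 137.4, 175.0]
tool_rot: [0.804, 3.037, -0.002]
force: [-1.6, -3.7, 2.9]
finger_gap: 35.3
gripper_force: 25.0
```

Request:
apply_moves(
  moves=[
    [1,0,0.3,-0.4,-10],
    [1,0,0.3,-0.4,-10],
  ],
)

```text
clock: 14.88
position: [440.0, 137.9, 175.7]
tool_rot: [0.264, 3.13, -0.002]
force: [-0.0, -2.2, 1.2]
finger_gap: 35.2
gripper_force: 25.0
```

```bash
python3 st.py
```

```text
{'clock': 14.88, 'joints': [0.14, 0.37, 1.86, -0.0, 0.92, -1.26], 'position': [439.98, 137.92, 175.69], 'tool_rot': [0.26, 3.13, -0.0], 'force': [-0.05, -2.16, 1.2], 'moment': [-0.51, 0.05, -0.09], 'finger_gap': 35.22}
```

Request:
apply_moves(
  moves=[
    [1,0,0.3,-0.25,-10],
    [1,0,0.3,-0.4,-10],
  ],
)

```text
clock: 15.12
position: [440.1, 138.8, 176.2]
tool_rot: [-0.283, 3.129, -0.001]
force: [-0.1, 0.1, -1.3]
finger_gap: 35.1
gripper_force: 25.0
```

Request:
apply_moves(
  moves=[
    [1,0,0.3,-0.4,-10],
    [1,0,0.3,-0.4,-10],
  ],
)

```text
clock: 15.38
position: [439.8, 139.6, 176.8]
tool_rot: [0.822, -3.032, 0.0]
force: [-0.3, -0.0, -1.1]
finger_gap: 35.8
gripper_force: 25.0
```

Request:
apply_moves(
  moves=[
    [1,0,0.3,-0.35,-10],
    [1,0,0.3,-0.4,-10],
  ],
)

```text
clock: 15.62
position: [439.4, 140.1, 177.6]
tool_rot: [1.336, -2.843, -0.0]
force: [0.3, -0.5, -1.5]
finger_gap: 35.7
gripper_force: 25.0
```

Contact vanished about 90° back, so that was the drop. Lowering gently to find the new seat.

Request:
apply_moves(
  moves=[
    [1,0,0,1,0],
    [1,0,0,1,0],
    [1,0,0,1,0],
    [1,0,0,0,0],
  ],
)

```text
clock: 16.12
position: [439.4, 140.1, 174.6]
tool_rot: [1.326, -2.848, -0.0]
force: [-0.5, 0.1, -2.2]
finger_gap: 35.7
gripper_force: 25.0
```

Request:
apply_moves(
  moves=[
    [1,0,0,1,0],
    [1,0,0,0.7,0],
    [1,0,0,0,0],
  ],
)

```text
clock: 16.5
position: [439.4, 140.1, 173.0]
tool_rot: [1.327, -2.847, -0.0]
force: [-0.9, 0.4, -1.3]
finger_gap: 35.5
gripper_force: 25.0
```

Request:
apply_moves(
  moves=[
    [1,0,0,0.7,0],
    [1,0,0,0,0],
  ],
)

```text
clock: 16.75
position: [439.4, 140.1, 172.3]
tool_rot: [1.328, -2.847, 0.0]
force: [0.1, 0.6, -1.0]
finger_gap: 35.5
gripper_force: 25.0
```

Request:
apply_moves(
  moves=[
    [1,0,0,0.6,0],
    [1,0,0,0,0],
  ],
)

```text
clock: 17.0
position: [439.5, 140.1, 171.7]
tool_rot: [-1.328, 2.847, -0.0]
force: [-0.8, -0.4, -0.8]
finger_gap: 35.6
gripper_force: 25.0
```

Request:
apply_moves(
  moves=[
    [1,0,0,0.5,0],
    [1,0,0,0,0],
  ],
)

```text
clock: 17.25
position: [439.6, 140.2, 171.5]
tool_rot: [-1.327, 2.847, -0.0]
force: [-1.4, 0.6, 3.8]
finger_gap: 35.2
gripper_force: 25.0
```

```bash
python3 st.py
```

```text
{'clock': 17.25, 'joints': [0.14, 0.37, 1.86, 0.0, 0.91, -2.3], 'position': [439.57, 140.16, 171.54], 'tool_rot': [-1.33, 2.85, -0.0], 'force': [-1.39, 0.64, 3.75], 'moment': [0.23, 0.39, -0.01], 'finger_gap': 35.24}
```

Contact at 171.6, exactly 7.5 mm below the ramp line, so the start is found. Turning clockwise with the 15 mm/turn feed.

Request:
apply_moves(
  moves=[
    [1,0,-0.3,0.4,10],
    [1,0,-0.3,0.4,10],
    [1,0,-0.3,0.42,10],
  ],
)

```text
clock: 17.62
position: [440.1, 139.5, 170.3]
tool_rot: [-0.537, 3.095, 0.0]
force: [-2.9, -0.5, 4.2]
finger_gap: 35.4
gripper_force: 25.0
```

```bash
python3 st.py
```

```text
{'clock': 17.62, 'joints': [0.14, 0.37, 1.86, 0.0, 0.9, -1.77], 'position': [440.06, 139.54, 170.29], 'tool_rot': [-0.54, 3.1, 0.0], 'force': [-2.89, -0.55, 4.17], 'moment': [0.33, 0.41, 0.05], 'finger_gap': 35.4}
```

Request:
apply_moves(
  moves=[
    [1,0,-0.3,0.42,10],
    [1,0,-0.3,0.42,10],
    [1,0,-0.3,0.42,10],
  ],
)

```text
clock: 18.0
position: [440.3, 138.6, 169.1]
tool_rot: [0.283, 3.128, 0.0]
force: [-2.3, 0.6, 3.8]
finger_gap: 35.1
gripper_force: 25.0
```

```bash
python3 st.py
```

```text
{'clock': 18.0, 'joints': [0.14, 0.38, 1.86, 0.0, 0.9, -1.25], 'position': [440.29, 138.61, 169.08], 'tool_rot': [0.28, 3.13, 0.0], 'force': [-2.32, 0.65, 3.77], 'moment': [0.12, 0.33, 0.02], 'finger_gap': 35.13}
```

Request:
apply_moves(
  moves=[
    [1,0.2,-0.3,0.4,10],
    [1,0.1,-0.3,0.4,10],
  ],
)

```text
clock: 18.25
position: [439.8, 138.1, 168.3]
tool_rot: [0.822, 3.032, 0.0]
force: [-1.8, 0.7, 3.9]
finger_gap: 35.4
gripper_force: 25.0
```

```bash
python3 st.py
```

```text
{'clock': 18.25, 'joints': [0.14, 0.38, 1.87, 0.0, 0.9, -0.9], 'position': [439.82, 138.07, 168.27], 'tool_rot': [0.82, 3.03, 0.0], 'force': [-1.81, 0.72, 3.87], 'moment': [0.13, 0.42, -0.03], 'finger_gap': 35.43}
```

Request:
apply_moves(
  moves=[
    [1,0,-0.3,0.4,10],
    [1,0,0,0,0],
  ],
)

```text
clock: 18.5
position: [439.5, 137.8, 167.8]
tool_rot: [1.072, 2.953, -0.0]
force: [-2.1, 0.7, 5.1]
finger_gap: 35.2
gripper_force: 25.0
```

```bash
python3 st.py
```

```text
{'clock': 18.5, 'joints': [0.14, 0.38, 1.87, -0.0, 0.9, -0.74], 'position': [439.52, 137.76, 167.76], 'tool_rot': [1.07, 2.95, -0.0], 'force': [-2.15, 0.68, 5.11], 'moment': [0.06, 0.48, -0.0], 'finger_gap': 35.23}
```

```bash
cat > av.py <<'E'
from h import *
a=[]
for i in range(4):
    camera("side"); s=sense(); a.append(np.r_[s["force"],s["moment"],s["position"],s["joints"][5]])
a=np.array(a); print(s["clock"],a.mean(0).round(3)," mz",a[:,5].round(3))
E
python3 av.py
```

```text
18.7 [-2.99300e+00 -2.66000e-01  5.15100e+00  0.00000e+00  5.25000e-01
 -3.00000e-03  4.39542e+02  1.37744e+02  1.67747e+02 -7.39000e-01]  mz [ 0.023  0.008 -0.005 -0.036]
```

Request:
apply_moves(
  moves=[
    [1,0,-0.3,0.4,10],
    [1,0,0,0,0],
  ],
)

```text
clock: 18.95
position: [439.4, 137.6, 167.5]
tool_rot: [1.325, 2.848, 0.0]
force: [-2.8, -0.1, 6.7]
finger_gap: 35.8
gripper_force: 25.0
```

```bash
python3 av.py
```

```text
19.15 [-2.99600e+00  7.94000e-01  6.56300e+00  8.10000e-02  6.05000e-01
 -1.00000e-02  4.39368e+02  1.37638e+02  1.67475e+02 -5.65000e-01]  mz [ 0.018 -0.011 -0.04  -0.009]
```

Request:
apply_moves(
  moves=[
    [1,0,-0.3,0.4,10],
    [1,0,0,0,0],
  ],
)

```text
clock: 19.4
position: [439.2, 137.6, 167.4]
tool_rot: [1.568, 2.722, 0.001]
force: [-4.3, 2.0, 10.9]
finger_gap: 35.5
gripper_force: 25.0
```

```bash
python3 av.py
```

```text
19.6 [-4.16100e+00  9.09000e-01  1.01410e+01  1.59000e-01  8.15000e-01
 -3.80000e-02  4.39190e+02  1.37595e+02  1.67412e+02 -3.91000e-01]  mz [-0.056 -0.072 -0.018 -0.005]
```

The flange is down at TCP z≈167.4. I'll ease the downward and side press, then take up the play.

Request:
apply_moves(
  moves=[
    [1,0.1,-0.2,-0.4,0],
    [1,0,-0.3,0,10],
    [1,0,0,0,0],
  ],
  squeeze=12,
)

```text
clock: 19.98
position: [438.9, 137.4, 167.4]
tool_rot: [1.799, 2.575, 0.001]
force: [-2.2, 1.5, 5.5]
finger_gap: 35.4
gripper_force: 12.0
```

```bash
python3 av.py
```

```text
20.175 [-2.49900e+00  9.19000e-01  5.37400e+00  2.46000e-01  4.05000e-01
 -3.80000e-02  4.38847e+02  1.37332e+02  1.67403e+02 -2.17000e-01]  mz [-0.043 -0.038 -0.032 -0.04 ]
```

Request:
apply_moves(
  moves=[
    [1,0,-0.15,0,5],
    [1,0,0,0,0],
  ],
)

```text
clock: 20.42
position: [438.8, 137.4, 167.4]
tool_rot: [1.908, 2.495, 0.001]
force: [-2.3, 1.6, 6.0]
finger_gap: 35.6
gripper_force: 12.0
```

```bash
python3 av.py
```

```text
20.625 [-2.18700e+00  1.48500e+00  5.51600e+00  2.67000e-01  4.28000e-01
 -8.00000e-03  4.38777e+02  1.37342e+02  1.67414e+02 -1.30000e-01]  mz [-0.005 -0.003 -0.036  0.014]
```

Request:
apply_moves(
  moves=[
    [1,0,-0.15,0,5],
    [1,0,0,0,0],
  ],
)

```text
clock: 20.88
position: [438.6, 137.3, 167.4]
tool_rot: [2.016, 2.409, 0.001]
force: [-1.3, 1.9, 5.1]
finger_gap: 35.8
gripper_force: 12.0
```

```bash
python3 av.py
```

```text
21.075 [-2.51900e+00  2.14100e+00  5.69600e+00  2.55000e-01  4.15000e-01
 -1.50000e-02  4.38616e+02  1.37322e+02  1.67395e+02 -4.20000e-02]  mz [-0.051  0.032 -0.015 -0.024]
```

Request:
apply_moves(
  moves=[
    [1,0,-0.1,0,3],
    [1,0,0,0,0],
  ],
)

```text
clock: 21.32
position: [438.5, 137.3, 167.4]
tool_rot: [2.078, 2.356, 0.001]
force: [-2.2, 1.0, 5.3]
finger_gap: 35.5
gripper_force: 12.0
```

```bash
python3 av.py
```

```text
21.525 [-2.27500e+00  1.96200e+00  5.43100e+00  2.82000e-01  4.16000e-01
 -3.00000e-03  4.38474e+02  1.37283e+02  1.67395e+02  1.00000e-02]  mz [-0.036 -0.018 -0.009  0.051]
```

Request:
apply_moves(
  moves=[
    [1,0,-0.1,0,3],
    [1,0,0,0,0],
  ],
)

```text
clock: 21.78
position: [438.3, 137.2, 167.4]
tool_rot: [2.138, 2.301, 0.001]
force: [-2.1, 0.4, 5.1]
finger_gap: 35.8
gripper_force: 12.0
```

```bash
python3 av.py
```

```text
21.975 [-2.96600e+00  1.49800e+00  5.83500e+00  1.92000e-01  4.46000e-01
  5.20000e-02  4.38296e+02  1.37207e+02  1.67372e+02  6.20000e-02]  mz [0.062 0.053 0.036 0.055]
```

Request:
apply_moves(
  moves=[
    [1,0,-0.05,0,2],
    [1,0,0,0,0],
  ],
)

```text
clock: 22.22
position: [438.2, 137.2, 167.4]
tool_rot: [2.177, 2.264, 0.0]
force: [-2.3, 0.9, 6.0]
finger_gap: 35.8
gripper_force: 12.0
```

```bash
python3 av.py
```

```text
22.425 [-2.59500e+00  5.29000e-01  5.87800e+00  1.85000e-01  4.66000e-01
  1.79000e-01  4.38238e+02  1.37177e+02  1.67385e+02  9.70000e-02]  mz [0.186 0.177 0.172 0.18 ]
```

Request:
apply_moves(
  moves=[
    [1,0,-0.05,0,2],
    [1,0,0,0,0],
  ],
)

```text
clock: 22.68
position: [438.2, 136.9, 167.4]
tool_rot: [2.216, 2.226, -0.0]
force: [-2.8, -1.0, 5.2]
finger_gap: 35.8
gripper_force: 12.0
```

```bash
python3 av.py
```

```text
22.875 [-2.36700e+00 -5.22000e-01  5.83400e+00 -7.60000e-02  4.68000e-01
  2.11000e-01  4.38172e+02  1.36927e+02  1.67367e+02  1.32000e-01]  mz [0.205 0.16  0.259 0.22 ]
```

Torque is now about 0.21 Nm, at the top of snug. I'll ease back 1° to the middle of the band.

Request:
apply_moves(
  moves=[
    [1,0,0.03,0,-1],
    [1,0,0,0,0],
  ],
)

```text
clock: 23.12
position: [438.2, 136.9, 167.4]
tool_rot: [2.197, 2.245, 0.0]
force: [-2.8, -0.7, 6.1]
finger_gap: 35.7
gripper_force: 12.0
```

```bash
python3 av.py
```

```text
23.325 [-2.61100e+00 -6.17000e-01  5.80500e+00 -1.04000e-01  4.77000e-01
 -9.70000e-02  4.38205e+02  1.36917e+02  1.67357e+02  1.15000e-01]  mz [-0.043 -0.09  -0.145 -0.112]
```

Request:
apply_moves(
  moves=[
    [1,0,-0.02,0,0.7],
    [1,0,0,0,0],
  ],
)

```text
clock: 23.58
position: [438.2, 136.9, 167.4]
tool_rot: [2.21, 2.232, -0.0]
force: [-2.4, -0.5, 5.8]
finger_gap: 35.6
gripper_force: 12.0
```

```bash
python3 av.py
```

```text
23.775 [-2.21300e+00 -6.46000e-01  5.74000e+00 -7.10000e-02  4.63000e-01
  2.89000e-01  4.38181e+02  1.36924e+02  1.67357e+02  1.26000e-01]  mz [0.314 0.299 0.292 0.251]
```

Measured torque read 0.29 after stick-slip, which is too close to the limit. I'll back off several degrees and re-tighten in finer steps to the middle of the band.

Request:
apply_moves(
  moves=[
    [1,0,0.02,0,-0.5],
    [1,0,0.25,0,-7.5],
    [1,0,0,0,0],
  ],
)

```text
clock: 24.15
position: [438.7, 136.8, 167.4]
tool_rot: [2.048, 2.381, 0.0]
force: [-1.6, -1.4, 6.3]
finger_gap: 35.4
gripper_force: 12.0
```

```bash
python3 av.py
```

```text
24.35 [-1.65800e+00 -1.06300e+00  5.45200e+00 -2.26000e-01  3.91000e-01
  4.50000e-02  4.38653e+02  1.36822e+02  1.67387e+02 -1.30000e-02]  mz [-0.003  0.063  0.076  0.043]
```

Request:
apply_moves(
  moves=[
    [1,0,-0.06,0,2],
    [1,0,0,0,0],
  ],
)

```text
clock: 24.6
position: [438.5, 136.9, 167.4]
tool_rot: [2.091, 2.344, 0.0]
force: [-2.4, -0.4, 5.7]
finger_gap: 35.7
gripper_force: 12.0
```

```bash
python3 av.py
```

```text
24.8 [-1.73700e+00 -6.17000e-01  5.72100e+00 -1.12000e-01  4.14000e-01
 -6.20000e-02  4.38519e+02  1.36894e+02  1.67374e+02  2.20000e-02]  mz [-0.085 -0.059 -0.013 -0.09 ]
```

```bash
cat > av.py <<'E'
from h import *
a=[]
for i in range(6):
    camera("side"); s=sense(); a.append(np.r_[s["force"],s["moment"],s["joints"][5],s["joint_torque"][5]])
a=np.array(a); print(s["clock"],"j6,t6",a.mean(0)[-2:].round(3)," mz",a[:,5].mean().round(3),a[:,5].round(3), "F",a[:,:3].mean(0).round(1))
E
python3 av.py
```

```text
25.1 j6,t6 [ 0.022 -0.019]  mz -0.022 [-0.025 -0.026 -0.027  0.009 -0.035 -0.028] F [-2.2 -1.   6.1]
```

Request:
apply_moves(
  moves=[
    [1,0,-0.05,0,1.5],
    [1,0,0,0,0],
  ],
)

```text
clock: 25.35
position: [438.4, 136.9, 167.4]
tool_rot: [2.121, 2.316, 0.0]
force: [-2.0, -0.5, 5.4]
finger_gap: 35.8
gripper_force: 12.0
```

```bash
python3 av.py
```

```text
25.65 j6,t6 [0.048 0.048]  mz 0.038 [ 0.087  0.022  0.016  0.06  -0.002  0.045] F [-2.3 -0.9  5.4]
```

Joint 6 torque is a cleaner measure and tracks the moment. Continuing in fine steps.

Request:
apply_moves(
  moves=[
    [1,0,-0.02,0,0.7],
    [1,0,0,0,0],
  ],
)

```text
clock: 25.9
position: [438.4, 136.9, 167.4]
tool_rot: [2.135, 2.304, 0.0]
force: [-2.6, -0.3, 6.2]
finger_gap: 35.9
gripper_force: 12.0
```

```bash
python3 av.py
```

```text
26.2 j6,t6 [0.06  0.107]  mz 0.113 [0.104 0.109 0.1   0.104 0.124 0.14 ] F [-2.2 -0.5  5.8]
```

0.11 Nm, mid-band. Releasing and lifting straight up.

Request:
apply_moves(
  moves=[
    [0,0,0,0,0],
    [0,0,0,0,0],
    [0,0,0,0,0],
    [0,0,0,0,0],
    [0,0,0,-10,0],
    [0,0,0,-25,0],
    [0,0,0,-25,0],
    [0,0,0,-25,0],
    [0,0,0,-25,0],
    [0,0,0,0,0],
  ],
)

```text
clock: 27.45
position: [439.1, 137.2, 279.2]
tool_rot: [2.138, 2.297, 0.006]
force: [-0.2, -0.2, 0.4]
finger_gap: 46.3
gripper_force: 0.0
```

```bash
python3 st.py; python3 - <<'E'
from h import *
p=camera("wrist"); w=cloud(p); b,g,r=[p["img"][...,i].astype(int) for i in range(3)]
m=(r>90)&(g<70)&near(w,438,139,40); print(top(w,m,121,130),np.percentile(w[m][:,2],[1,99]))
p=camera("side"); ua,va=proj(p,[437.8,139.2,92])[0].astype(int)
cv2.imwrite("pics/f.png",cv2.resize(p["img"][va-50:va+40,ua-55:ua+55],None,fx=5,fy=5))
E
```

```text
{'clock': 27.45, 'joints': [0.14, 0.23, 1.72, -0.0, 1.19, 0.06], 'position': [439.07, 137.18, 279.22], 'tool_rot': [2.14, 2.3, 0.01], 'force': [-0.22, -0.2, 0.37], 'moment': [0.01, -0.02, 0.01], 'finger_gap': 46.29}
(((438.92431640625, 138.9972381591797), 18.485288619995117), np.float64(125.30763135438787), 1386) [ 91.25105906 126.92227406]
```

View pics/f.png

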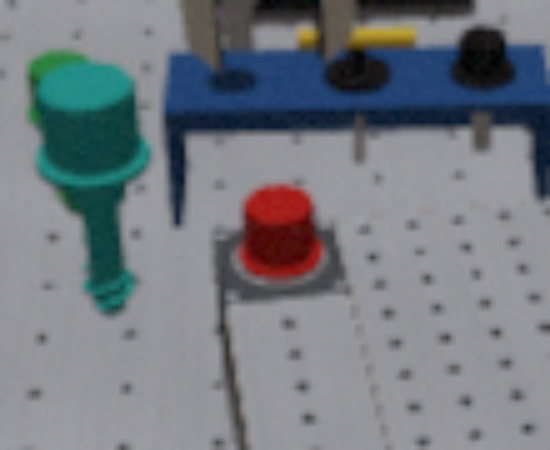

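The flange sits on the rim at (280,260) px, the knob top reads 126 mm, the rack hole is empty and the other things are untouched. Handing in.

```bash
python3 -c "from rig import *; print(sign_off())"
```

```text
the job is handed in; nothing more can be done
None
```

The red lock screw is threaded home in the empty lock well with its flange on the rim, released at about 0.11 Nm, but the wrist torque briefly read about 0.29 Nm (over the 0.25 limit) before I backed off and re-tightened; I handed the job in at about 28 s.

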